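# Load the capacitor tester's gravity magazine

## Robot

A 6-joint arm with a two-finger parallel gripper is mounted at the origin on the work surface. World frame = base frame: x ahead of the robot, y to its left, z up, the work surface at z = 0. Lengths are in mm, angles in rad, forces in N, time in s.
With the tool pointing down it reaches from about 275 to 825 mm from the base axis. Payload 4.9 kg.
Tool frame: the origin (TCP) lies at the very end of the fingers, on their centre line; the grasp point (between the pads) lies 19 mm behind it; z points along the fingers, y is the direction in which the jaws open and shut (so a half turn about z gives the same grasp; the last joint's range is limited). The gripper opens to 85 mm and grips with 20 to 120 N. Pads are 22 mm wide; open, the fingers measure 114 mm over their backs; the gripper's body (76 mm by 85 mm) begins 54 mm behind the grasp point. The pads swing forward as they close: fully open they stand 13 mm farther back than shut.
Start: joints at [-1.239, 0.326, -0.193, 1.052, 0, 1.437], TCP at [247.04, -491.416, 231.281] pointing down, gripper open.
Joint ranges: [-2.65, 2.65], [-0.97, 1.79], [-1.3, 1.35], [-1.93, 2.1], [-1.47, 1.37], [-3.14, 3.14]. Speed limits (rad/s): [2.57, 2.57, 3.14, 3.14, 3.14, 3.14].

## Interface

Orientations are given as [roll, pitch, yaw] about the fixed x, y, z axes, in that order (R = Rz(yaw) Ry(pitch) Rx(roll)).
In Python, from bench import bot, solve_ik, imaging gives the robot as it stands. Calls block until the motion is done:
- bot.move_ptp(position, orientation): joint-space move of the TCP to a pose.
- bot.movel(position, rot=None, max_speed=150, threshold=None): straight line of the TCP; rot=None keeps the orientation; max_speed is the mean speed in mm/s. With threshold (N) it stops when the force on the tool has changed by that much, and returns True; else False.
- bot.move_j(angles): joint-space move.
- bot.grip(opening, effort=None): opening from 0.0 (shut) to 1.0 (fully open); effort is the grip in N (None keeps the last); returns when the fingers have stopped.
- bot.dwell(seconds).
- solve_ik(position, orientation): joint angles nearest the present ones, or None.
- bot.get_state(): the state.
- imaging.capture(name): name is "side" or "top" or "wrist"; returns the picture (400x640x3 uint8, blue, green, red); there is no depth.
- imaging.camera_model(name): a dict with "K" (3x3 intrinsics, pixels), "position" and "rotation" of the camera in the world. Camera axes: x right, y up, looking along -z (the intrinsics and any distortion apply to the point x, -y, -z); pixel columns grow to the right and rows downward; lengths in mm; the calibration is good to about 2 mm. A picture is of the moment at which its call begins: read the wrist's pose just before it. camera_model takes no time and is no camera call; for the wrist camera it gives the pose at the moment of the call.
A pose or a line that the arm cannot do raises bot.IKError and nothing moves.
- bot.sign_off(): hands the job in, once; it reports no verdict.
The state is a dict: "t": time; "qpos": joint angles; "joint_velocities": joint speeds; "effort": joint torques, N m; "tcp_pos": TCP position; "orientation": TCP orientation; "contact_force": force on the tool from outside, world axes, zero at the start; "wrist_torque": the same for the moment, N m; "opening": opening from 0.0 (shut) to 1.0 (fully open).
Only numpy, scipy, OpenCV 4.12 (cv2) and the standard library are available. Lean on these libraries where they do the work, as an engineer would, in place of code of your own. Each camera call takes 0.05 s, during which the arm holds its last target.

## Task

Get the capacitor tester ready for its next run: first push the slide gate at the foot of the sloping tube fully shut, then load all three slim capacitors into the tube by way of the open cradle at its upper end, screw terminals pointing downhill, so that they slide down and rest end to end against the gate. Lay them in rather than dropping them, and leave the other things on the bench undisturbed, the fat capacitor included.

Things in the scene. Friction and masses are not known exactly. Their poses are not given: they have to be found in the camera images.
- cap_a: slim aluminium capacitor lying on the bench, one of three alike: can 35 mm across, 60 mm long, two brass screw terminals (9 mm across, 6 mm high, 14 mm apart) on its black end, flat base at the other; 66 mm in all, about 100 g. Origin on its axis at the can's middle, 36 mm from the terminals' tips, 17.5 mm above the bench as it lies. x runs along the can to the terminals. Rolls if pushed
- cap_b: the second slim capacitor, exactly like cap_a
- cap_c: the third slim capacitor, exactly like cap_a
- magazine: magazine stand, bolted down: dark base plate 310 x 100 x 10 mm (along x, along y, thick), with the grey tester box (85 x 115 mm, 55 mm high) at its lower end, middle 205 mm from the origin towards -x. Origin at the middle of the plate's underside. x points level in the direction in which the tube climbs (roughly away from the robot), y to the left of that
- chute: straight aluminium chute on the stand, climbing at 38 degrees. Origin on the tube's centre line at its foot, at the gate's upper face, 80 mm above the bench. x points uphill along the centre line, y level to the left, z square to the chute, upward. Slippery: a capacitor let go in it slides down by itself. Three, terminals downhill, end to end on the shut gate, have origins at x = 36, 102, 168 mm
- tube_mouth (a point): the tube's open upper end, on its centre line, at x = 175 mm of the chute. Below it, down to the gate, the tube is eight-sided, 39 mm across inside, 45 mm outside, with an 18 mm wide sight slot along its top. The last of three loaded capacitors stands about 23 mm out of this mouth
- cradle (a point): point on the tube's centre line over the open loading cradle, at x = 225 mm of the chute; axes as the chute's. The cradle runs from the mouth to x = 265 mm: only the tube's two floor strips, a shallow V at most 17 mm either side of the centre line and over 14 mm below it, so fingers can pass on both sides. A capacitor rests in it with its axis 2 mm below the centre line
- test_nest (a point): middle of the test nest below the gate, on the centre line at x = -36 mm of the chute: an open trough 72 mm long, closed at its lower end by a black contact block; stays empty
- gate (a joint): opening of the slide gate at the foot of the tube, in m: 0 fully shut, 0.048 fully open. It slides level along the chute's y axis, opening towards +y, stays where it is left, has a stop at each end and takes about 1.5 N to push
- gate_grip (a point): point on the axis of the gate's upright black grip, a vertical cylinder 16 mm across that moves with the gate. The point is 129 mm above the bench, 25 mm below the grip's top and 30 mm above its lower end, and 64 mm to the left (chute +y) of the middle of the gate plate (48 x 48 mm, 4 mm thick)
- transformer: bystander: power transformer with red end bells and dark core, 78 x 70 x 68 mm high; origin under its middle
- valve: bystander: glass radio valve standing on its black base, 34 mm in diameter, 76 mm high; origin under its middle
- solder_reel: bystander: grey reel of solder standing on its flange, 52 mm in diameter, 40 mm high; origin under its middle
- fat_cap: bystander: a fatter capacitor that does not fit the tube, standing with terminals up, 50 mm in diameter, 77 mm high; origin under its middle
Mind the look-alikes: they are no part of the job. What is shaped like the cap_b but blue or red is not meant. Leave any pink or red look-alike of the cap_c alone.

How it is judged:
By the outcome, as a careful person would: the job done as asked, in the order asked, and still so for the second after the job is handed in, with the robot touching nothing.
It also fails if it takes over 72 s, if anything falls off the work surface, if the arm or the gripper's body presses on something with over 40 N, if the wrist force passes 120 N, or if a joint passes its speed limit or range.

## Working session

There is one attempt and no reset: what is moved stays moved. The work goes in short steps, each a Python script; the robot and the scene stay as the last script left them, time stands still between calls to the robot, and variables do not carry over. Pictures are saved under pics/ and viewed, and the job is handed in when it is done.

```bash
ls; mkdir -p pics
python3 - <<'E'
from bench import bot, solve_ik, imaging
import cv2
for n in ("side","top","wrist"):
    m=imaging.camera_model(n); print(n,{k:(v.tolist() if hasattr(v,'tolist') else v) for k,v in m.items()})
    cv2.imwrite(f"pics/{n}0.png",imaging.capture(n))
s=bot.get_state();print(s)
E
```

```text
pics
side {'K': [[502.5156073106552, 0.0, 320.62693971658547], [0.0, 502.5156073106552, 200.80182434503385], [0.0, 0.0, 1.0]], 'position': [162.73905558521378, 709.018962681143, 746.4818881197423], 'rotation': [0.970720330215741, 0.005594624813358928, -2.74443718147504]}
top {'K': [[405.55948740884156, 0.0, 320.88894461637875], [0.0, 405.55948740884156, 200.41040302328642], [0.0, 0.0, 1.0]], 'position': [359.3311738353439, -79.31975805155649, 1098.882956929958], 'rotation': [0.11982653185146208, -0.014013208393555576, -1.5483382318301047]}
wrist {'K': [[323.56186819984345, 0.0, 324.3964381453234], [0.0, 323.56186819984345, 199.40667521465298], [0.0, 0.0, 1.0]], 'position': [310.5094902155321, -458.72479477431693, 373.76493459602193], 'rotation': [-0.2794275337426208, 0.0018865662760148005, -1.105403028085396]}
{'t': 0.15, 'qpos': array([-1.23920669e+00,  3.26720392e-01, -1.93314121e-01,  1.05203349e+00,
       -7.37093615e-06,  1.43661358e+00]), 'joint_velocities': array([ 1.32904148e-03, -1.33238987e-03,  1.59724843e-03, -2.09678404e-04,
       -1.95649173e-05,  2.86082087e-04]), 'effort': array([-1.13264538e-03, -4.43705106e+01,  2.62664491e+01,  1.05720368e-02,
       -2.27472983e-04, -4.53043768e-06]), 'tcp_pos': array([ 246.88751374, -490.99227561,  230.72593885]), 'orientation': array([-3.14033142e+00, -1.62821187e-04,  4.65772286e-01]), 'contact_force': array([0.35802139, 0.83194492, 0.31840436]), 'wrist_torque': array([-0.05028034, -0.03441861,  0.00551487]), 'opening': 0.9976950989338292}
```

View pics/top0.png

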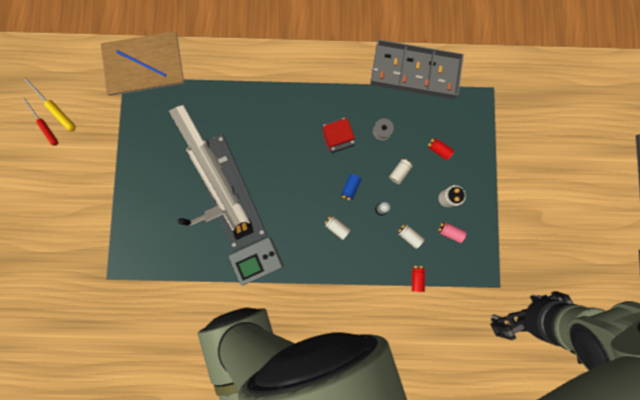

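View pics/side0.png

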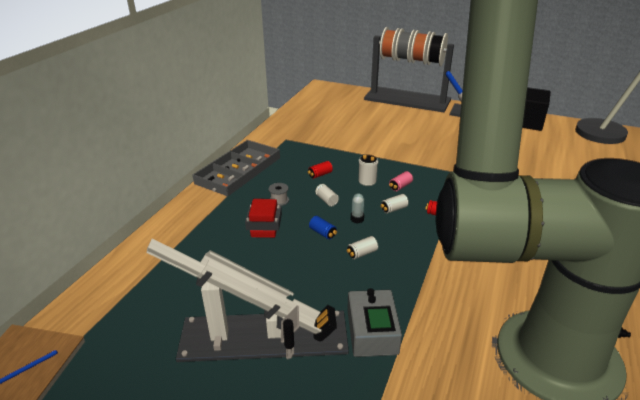

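View pics/wrist0.png

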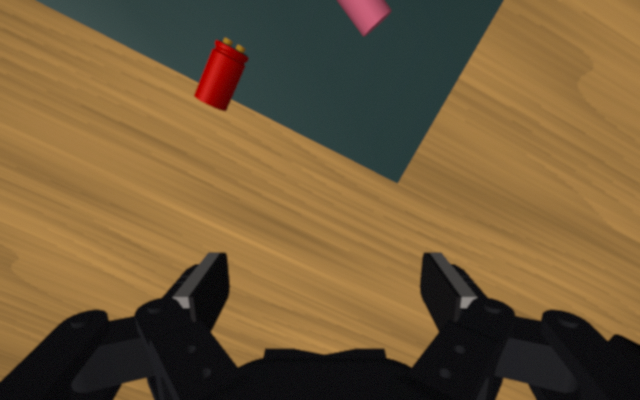

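```bash
cat > h.py <<'E'
import numpy as np, cv2
from scipy.spatial.transform import Rotation as R
from bench import bot, solve_ik, imaging
def ray(m,uv):
    K=np.array(m["K"]); uv=np.atleast_2d(np.array(uv,float))
    d=np.array(m.get("dist",np.zeros(5)))
    p=cv2.undistortPoints(uv.reshape(-1,1,2),K,d).reshape(-1,2)
    c=np.c_[p[:,0],-p[:,1],-np.ones(len(p))]
    return np.array(m["position"]), R.from_euler('xyz',m["rotation"]).apply(c)
def onplane(m,uv,z):
    o,d=ray(m,uv); return o+d*((z-o[2])/d[:,2])[:,None]
def proj(m,P):
    P=np.atleast_2d(P); c=R.from_euler('xyz',m["rotation"]).inv().apply(P-np.array(m["position"]))
    K=np.array(m["K"]); return np.c_[K[0,2]+K[0,0]*c[:,0]/-c[:,2],K[1,2]+K[1,1]*-c[:,1]/-c[:,2]]
def tri(obs): # [(model,uv),...] -> point, residual
    A=np.zeros((3,3));b=np.zeros(3);L=[]
    for m,uv in obs:
        o,d=ray(m,uv);d=d[0]/np.linalg.norm(d[0]);P=np.eye(3)-np.outer(d,d);A+=P;b+=P@o;L.append((o,P))
    x=np.linalg.solve(A,b); return x,[float(np.linalg.norm(P@(x-o))) for o,P in L]
def crop(img,x0,y0,x1,y1,s,fn):
    c=cv2.resize(img[y0:y1,x0:x1],None,fx=s,fy=s,interpolation=cv2.INTER_CUBIC)
    cv2.imwrite("pics/"+fn,c)
E
python3 - <<'E'
from h import *
print([k for k in imaging.camera_model("top")])
t=cv2.imread("pics/top0.png");s=cv2.imread("pics/side0.png")
crop(t,300,100,480,300,4,"top_caps.png") if False else crop(t,310,120,470,260,5,"top_caps.png")
crop(t,160,90,300,290,3,"top_mag.png")
crop(s,140,220,410,370,2.9,"side_mag.png")
crop(s,240,140,450,270,3.8,"side_caps.png")
E
```

```text
['K', 'position', 'rotation']
```

View pics/top_caps.png

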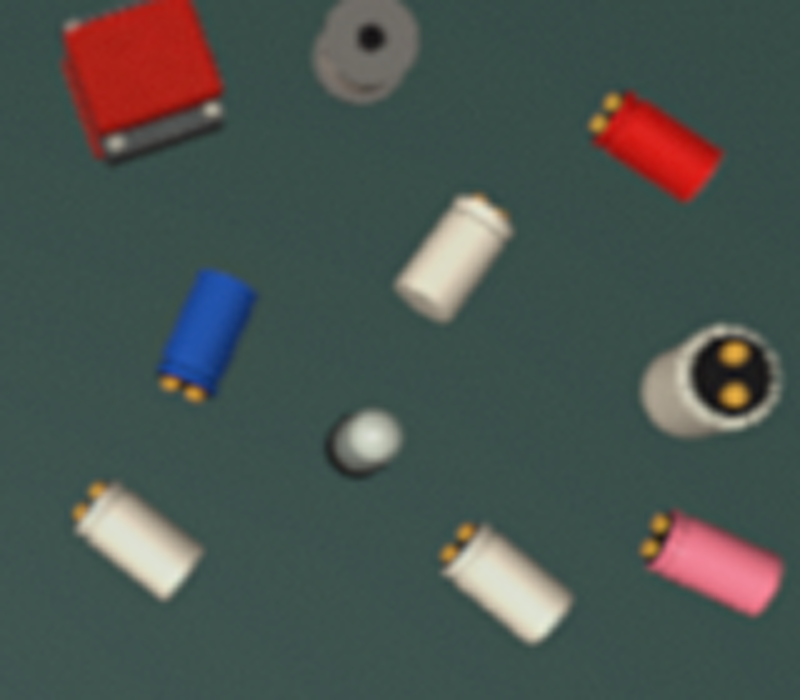

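View pics/top_mag.png

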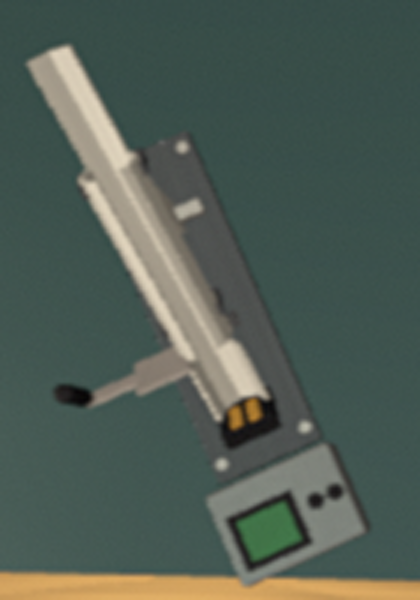

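View pics/side_mag.png

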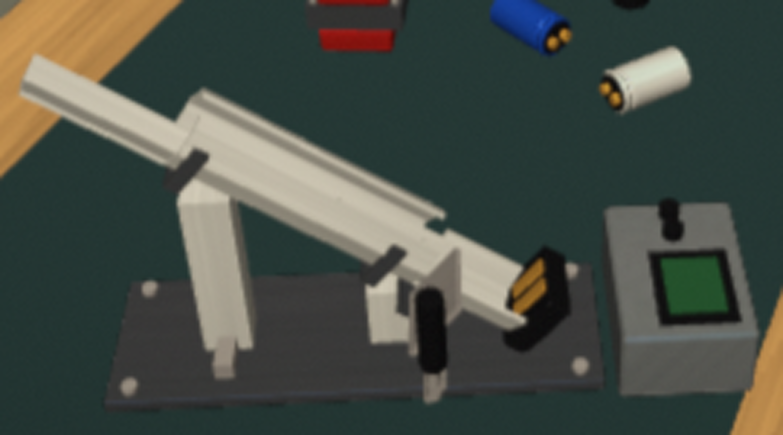

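View pics/side_caps.png

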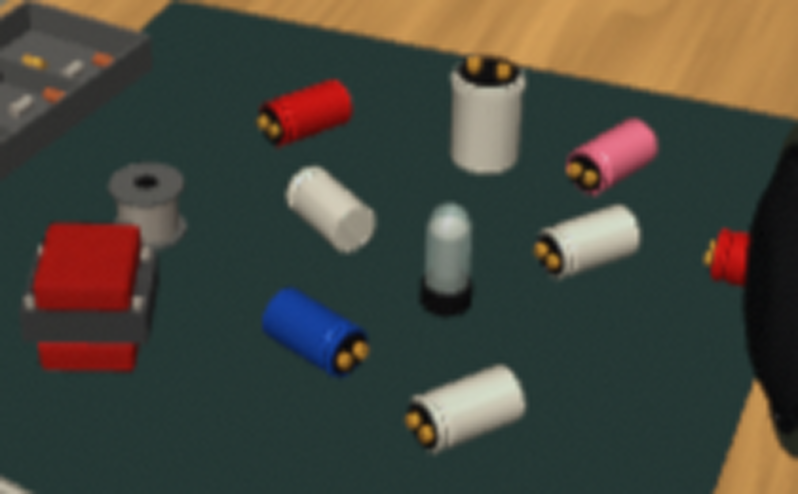

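Run:
```python
from h import *
t=cv2.imread("pics/top0.png");s=cv2.imread("pics/side0.png")
mt,ms=imaging.camera_model("top"),imaging.camera_model("side")
T=lambda x,y:(160+(x-1)/3,90+(y-1)/3)
S=lambda x,y:(140+(x-1.4)/2.9,220+(y-1.4)/2.9)
P=lambda n,a,b:print(n,*[np.round(v,1) for v in tri([(mt,T(*a)),(ms,S(*b))])])
P("screw far right",(182,147),(150,288))
P("screw near left",(222,464),(580,367))
P("screw near right",(305,427),(570,270))
P("cradle end L",(28,64),(21,92)); P("cradle end R",(70,46),(36,56))
P("grip top",(60,392),(430,292))
P("grip bot",(88,400),(430,368))
for n,px in (("far l",(128,385)),):print(n,onplane(ms,[S(*px)],11))
# caps
hsv=cv2.cvtColor(t,cv2.COLOR_BGR2HSV)
for n,m,img,rects in (("top",mt,t,[(310,150,480,260)]),("side",ms,s,[(280,150,450,270)])):
    hsv=cv2.cvtColor(img,cv2.COLOR_BGR2HSV)
    mask=cv2.inRange(hsv,(8,0,135),(40,85,255))
    x0,y0,x1,y1=rects[0]; mm=np.zeros_like(mask);mm[y0:y1,x0:x1]=mask[y0:y1,x0:x1]
    cs,_=cv2.findContours(mm,cv2.RETR_EXTERNAL,cv2.CHAIN_APPROX_NONE)
    for c in cs:
        if cv2.contourArea(c)<100: continue
        M=cv2.moments(c);uv=(M['m10']/M['m00'],M['m01']/M['m00'])
        r=cv2.minAreaRect(c)
        th=0.5*np.arctan2(2*M['mu11'],M['mu20']-M['mu02'])
        w=onplane(m,[uv,(uv[0]+10*np.cos(th),uv[1]+10*np.sin(th))],17.5 if n=="side" else 20)
        d=w[1]-w[0]
        print(n,np.round(uv,1),cv2.contourArea(c),np.round(r[1],1),np.round(w[0],1),"axis yaw(mod pi) deg",round(np.degrees(np.arctan2(d[1],d[0])),1))
# gold in top/side
```

```text
screw far right [655.1 188.   12.8] [1.1 1.1]
screw near left [368.4 138.   10.7] [1. 1.]
screw near right [403.   65.7  12.2] [1.3 1.3]
cradle end L [655.9 250.8 230.7] [1.6 1.6]
cradle end R [670.3 221.  229.7] [1. 1.]
grip top [419.1 235.9 157.2] [0.5 0.5]
grip bot [419.7 234.7  93.9] [3.2 3.2]
far l [[623.74587893 258.91207194  11.        ]]
top [411.2 236.7] 251.5 [23.6 12.2] [ 398.2 -333.7   20. ] axis yaw(mod pi) deg -128.2
top [337.1 227.9] 239.5 [23.1 11.9] [ 417.1 -136.2   20. ] axis yaw(mod pi) deg -126.9
top [446.  198.2] 142.5 [20.2 21.9] [ 503.6 -428.1   20. ] axis yaw(mod pi) deg -143.5
top [400.4 170.7] 261.0 [12.  24.6] [ 576.  -305.3   20. ] axis yaw(mod pi) deg -35.3
side [363.8 246. ] 247.0 [13.6 25.1] [ 417.6 -141.5   17.5] axis yaw(mod pi) deg -134.5
side [396. 202.] 178.0 [12.  21.7] [ 398.3 -340.1   17.5] axis yaw(mod pi) deg -136.8
side [326.8 194.2] 242.5 [24.3 12. ] [ 575.4 -306.2   17.5] axis yaw(mod pi) deg 144.3
side [367.2 172.6] 291.5 [18.1 23.8] [ 512.  -449.8   17.5] axis yaw(mod pi) deg -74.3
```

```bash
cat >> h.py <<'E'
YAW=np.radians(25.8); U=np.array([np.cos(YAW),np.sin(YAW),0]);N=np.array([-np.sin(YAW),np.cos(YAW),0]);Z=np.array([0,0,1.])
A38=np.radians(38)
CX=np.cos(A38)*U+np.sin(A38)*Z; CZ=-np.sin(A38)*U+np.cos(A38)*Z
FOOT=np.array([466.2,140.7,80.])
def chute(x,y,z): return FOOT+CX*x+N*y+CZ*z
def pr(*a): print(*[np.round(v,3) if isinstance(v,np.ndarray) else v for v in a])
E
python3 - <<'E'
from h import *
print(chute(225,0,-2))
for flip in (0,1):
  o=[np.pi,-A38,YAW] if not flip else [np.pi,A38,YAW+np.pi-2*np.pi]
  for d in (-100,-9,): 
    p=chute(225,0,-2)+CZ*d*-1 if d==-100 else chute(225,0,-2)-CZ*9.5
    print(flip,d,p.round(0),solve_ik(p,o))
for y in (YAW,YAW-np.pi): print("gate",solve_ik([419,235,112],[np.pi,0,y]))
for c,yw in (((417,-138),53),((398,-336),52),((576,-305),-35)):
  for f in (0,180): print(c,f,solve_ik([*c,8],[np.pi,0,np.radians((yw+f+180)%360-180)]))
E
```

```text
[626.93727971 218.40343703 216.94781044]
0 -100 [572. 192. 296.] [ 0.08992529 -0.03312186 -0.68571747  0.28690513  0.21883715  2.85294362]
0 -9 [632. 221. 209.] [ 0.1397811   0.19898802 -0.68407534  0.04813316  0.18924161  2.89391647]
1 -100 [572. 192. 296.] [ 0.08992529 -0.03312186 -0.68571747  0.28690513  0.21883715 -0.28864903]
1 -9 [632. 221. 209.] [ 0.1397811   0.19898802 -0.68407534  0.04813316  0.18924161 -0.24767618]
gate [ 0.35733135  0.32188058 -0.5400532   0.70886256  0.          3.04862906]
gate [ 0.35733135  0.32188058 -0.5400532   0.70886256  0.         -0.0929636 ]
(417, -138) 0 [-0.48794653  0.43108637 -0.74268727  0.39702269  0.          1.72862162]
(417, -138) 180 [-0.48794653  0.43108637 -0.74268727  0.39702269  0.         -1.41297103]
(398, -336) 0 [-0.84290754  0.53604775 -0.53144625  0.50330233  0.          1.3911139 ]
(398, -336) 180 [-0.84290754  0.53604775 -0.53144625  0.50330233  0.         -1.75047875]
(576, -305) 0 [-0.60014407  0.71835591 -0.15446468  0.69797574  0.         -3.13087148]
(576, -305) 180 [-0.60014407  0.71835591 -0.15446468  0.69797574  0.          0.01072117]
```

Run:
```python
from h import *
t0=bot.get_state()["t"]
G=np.array([419.,235.3,0])
bot.move_ptp(G+Z*230,[np.pi,0,YAW-np.pi])
print(bot.get_state()["t"]-t0)
m=imaging.camera_model("wrist"); img=imaging.capture("wrist"); cv2.imwrite("pics/w1.png",img)
print(m["position"],m["rotation"]); s=bot.get_state(); pr(s["tcp_pos"],s["contact_force"],s["t"])
for n,P in (("griptop",[*(G[:2]),154]),("foot",FOOT),("cradle",chute(225,0,0)),("endL",chute(265,16,-16)),("endR",chute(265,-16,-16)),("mouthtop",chute(175,0,21))): print(n,proj(m,P).round(1))
```

```text
2.6417
[356.87010268 205.09716098 373.15438072] [-2.81535236e-01 -1.55868499e-04  2.01934147e+00]
[419.424 234.734 229.978] [ 0.43  -0.233  0.062] 2.8417
griptop [[324.7 207.1]]
foot [[211.1 184.8]]
cradle [[167.9 489.9]]
endL [[191.8 554.1]]
endR [[144.2 554.1]]
mouthtop [[167.1 410. ]]
```

View pics/w1.png

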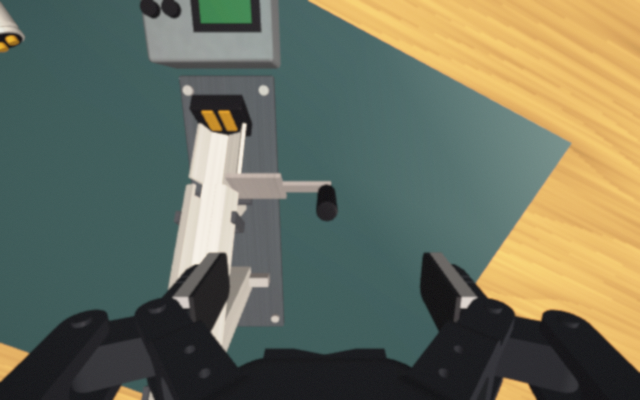

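Run:
```python
from h import *
m=imaging.camera_model("wrist")
sc=onplane(m,[(188,90),(263,90),(275,319)],11.5); pr(sc); d=sc[1]-sc[0]; print("yaw",np.degrees(np.arctan2(-d[0],d[1])),np.linalg.norm(d)); d=sc[2]-sc[1];print("yaw",np.degrees(np.arctan2(d[1],d[0])),np.linalg.norm(d))
g=onplane(m,[(326,211)],154)[0]; pr("grip",g,"rel",(g-FOOT)@U,(g-FOOT)@N)
g[2]=0
bot.grip(0.36)
print(bot.movel(g+Z*112,max_speed=120,threshold=8))
s=bot.get_state();pr(s["t"],s["tcp_pos"],s["contact_force"],s["opening"])
hit=bot.movel(g+Z*112-N*62,max_speed=40,threshold=9)
s=bot.get_state();pr(s["t"],hit,s["tcp_pos"],s["contact_force"],"travel",(s["tcp_pos"]-g)@N, "lat",(s["tcp_pos"]-FOOT)@N)
m=imaging.camera_model("wrist");cv2.imwrite("pics/w2.png",imaging.capture("wrist"))
cv2.imwrite("pics/s2.png",imaging.capture("side"))
```

```text
[[404.986  67.899  11.5  ]
 [370.522 139.518  11.5  ]
 [625.112 262.826  11.5  ]]
yaw 25.69727025657101 79.48010548081257
yaw 25.842793808054058 282.8798061486634
grip [421.21  237.354 154.   ] rel 1.561073123462883 106.60071234735912
False
4.5417 [421.737 237.571 112.587] [-0.325  0.195 -0.101] 0.3636822252997476
5.6917 True [442.528 192.935 111.796] [0.367 1.997 1.643] travel -49.26939415534582 lat 57.3313181920133
```

Run:
```python
from h import *
s=cv2.imread("pics/s2.png"); crop(s,230,240,410,370,4,"s2c.png")
```

```text
(no output)
```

View pics/s2c.png

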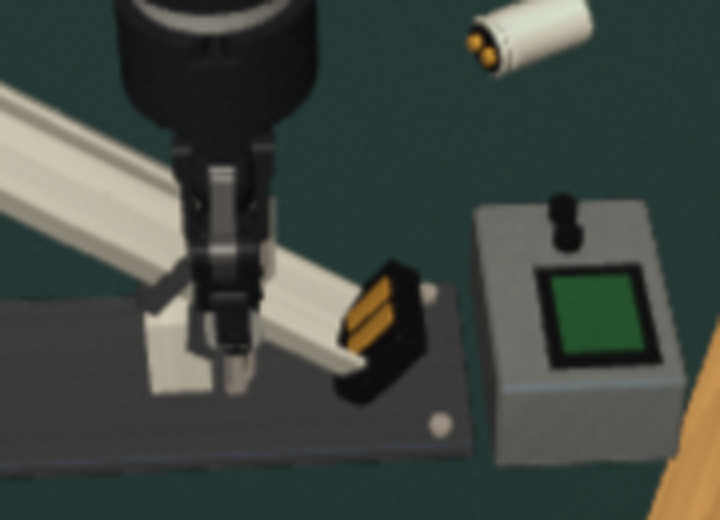

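View pics/w2.png

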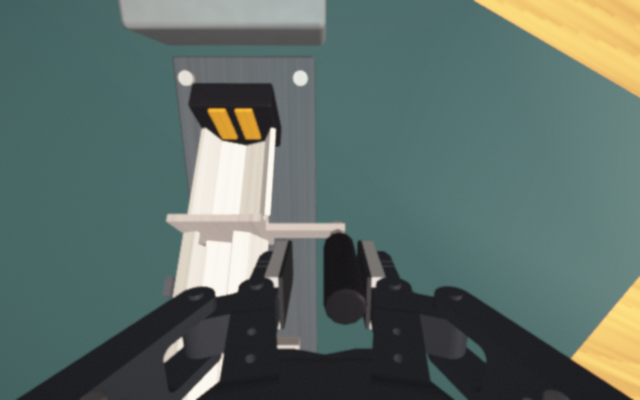

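Run:
```python
from h import *
s=bot.get_state();p=s["tcp_pos"];pr(s["contact_force"]@N)
hit=bot.movel(p-N*5,max_speed=20,threshold=12)
s=bot.get_state();pr(s["t"],hit,(s["tcp_pos"]-p)@N,s["contact_force"],s["contact_force"]@N,"lat",(s["tcp_pos"]-FOOT)@N)
p=s["tcp_pos"]
bot.movel(p+N*6.5,max_speed=60)
bot.movel(p+N*6.5+Z*110,max_speed=200)
s=bot.get_state();pr(s["t"])
cv2.imwrite("pics/w3.png",imaging.capture("wrist"));m=imaging.camera_model("wrist")
for n,P in (("griptop",FOOT+N*64+Z*74),("gateL",chute(-2,24,20)),("gateR",chute(-2,-24,20))): print(n,proj(m,P).round(1))
```

```text
0.8652673441598118
6.0417 True 0.2270896973998765 [-0.116  1.369  1.141] 1.2827897678405407 lat 57.561371382957994
7.0
griptop [[322.3 211.8]]
gateL [[274.4 174.3]]
gateR [[217.3 174.4]]
```

View pics/w3.png

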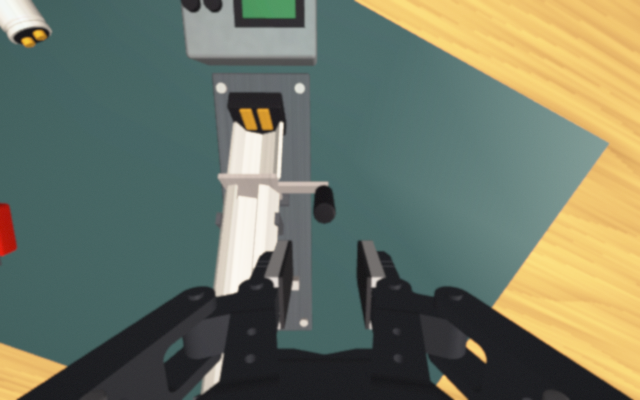

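```bash
cat >> h.py <<'E'
def look_cap(fn,seed,term_yaw):
    """mask of cream can in wrist picture nearest seed xy -> centre of can on bench and axis yaw"""
    m=imaging.camera_model("wrist"); img=imaging.capture("wrist"); cv2.imwrite("pics/"+fn,img)
    hsv=cv2.cvtColor(img,cv2.COLOR_BGR2HSV)
    mask=cv2.inRange(hsv,(8,8,110),(40,85,255))
    mask=cv2.morphologyEx(mask,cv2.MORPH_OPEN,np.ones((5,5)))
    cs,_=cv2.findContours(mask,cv2.RETR_EXTERNAL,cv2.CHAIN_APPROX_NONE)
    s=proj(m,[*seed,17.5])[0]; cs=[c for c in cs if cv2.contourArea(c)>800]
    c=min(cs,key=lambda c:-cv2.pointPolygonTest(c,(float(s[0]),float(s[1])),True))
    w=onplane(m,c.reshape(-1,2),17.5)[:,:2].astype(np.float32)
    r=cv2.minAreaRect(w); b=cv2.boxPoints(r); e=b[1]-b[0] if np.linalg.norm(b[1]-b[0])>np.linalg.norm(b[2]-b[1]) else b[2]-b[1]
    y=np.arctan2(e[1],e[0]); y+=np.pi*round((term_yaw-y)/np.pi)
    print("seed px",s.round(1),"bbox",cv2.boundingRect(c),"centre",np.round(r[0],1),"size",np.round(r[1],1),"yaw",round(np.degrees(y),1))
    return np.array(r[0]),y
E
python3 - <<'E'
from h import *
t0=bot.get_state()["t"]
bot.grip(0.65)
bot.move_ptp([417.3,-138.5,170],[np.pi,0,np.radians(53)])
look_cap("w4.png",(417.3,-138.5),np.radians(53))
print(t0,bot.get_state()["t"])
E
```

```text
seed px [324.2 186. ] bbox (325, 150, 19, 67) centre [ 426.2 -142.8] size [63.7 17.1] yaw 52.1
7.05 9.1333
```

View pics/w4.png

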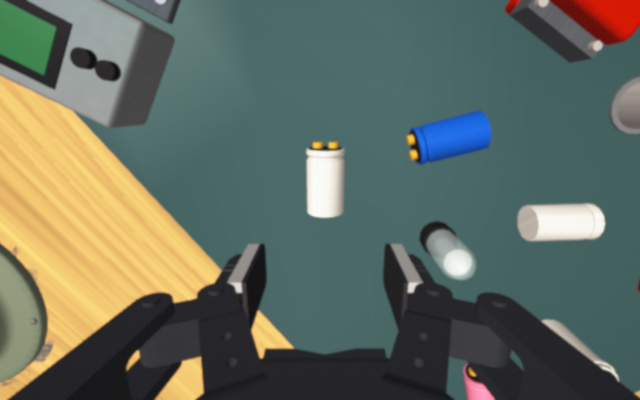

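```bash
sed -i 's/mask=cv2.inRange(hsv,(8,8,110),(40,85,255))/mask=cv2.inRange(hsv,(0,0,140),(180,70,255))/' h.py
python3 - <<'E'
from h import *
look_cap("w4b.png",(417.3,-138.5),np.radians(53))
pr(bot.get_state()["tcp_pos"],bot.get_state()["t"])
E
```

```text
seed px [324.3 186.1] bbox (306, 150, 37, 68) centre [ 418.1 -137.1] size [64.5 34.3] yaw 53.0
[ 417.573 -138.089  170.116] 9.1833
```

```bash
cat >> h.py <<'E'
def pick(c,yaw,term_is_x=True):
    o=[np.pi,0,(yaw if term_is_x else yaw+np.pi)]; o[2]=(o[2]+np.pi)%(2*np.pi)-np.pi
    hit=bot.movel([*c,8],o,max_speed=110,threshold=10); s=bot.get_state();pr("down hit",hit,s["t"],s["tcp_pos"],s["contact_force"])
    if hit: return False
    bot.grip(0.2,30); s=bot.get_state();pr("grip",s["opening"],s["tcp_pos"],s["contact_force"])
    bot.movel([*c,150],max_speed=200); s=bot.get_state();pr("up",s["t"],s["opening"],s["contact_force"],s["wrist_torque"])
    return s["opening"]>0.3
def snap(*names):
    for n in names:
        cam={"w":"wrist","s":"side","t":"top"}[n[0]]; cv2.imwrite(f"pics/{n}.png",imaging.capture(cam))
E
python3 - <<'E'
from h import *
ax=np.array([np.cos(np.radians(53)),np.sin(np.radians(53))])
c=np.array([418.0,-137.3])+ax*3
print(c,pick(c,np.radians(53)))
snap("w5")
E
```

```text
down hit False 10.8083 [ 420.238 -135.096    8.45 ] [ 0.241 -0.86   0.025]
grip 0.39626694755485475 [ 420.144 -135.103    8.592] [-1.148  0.744  6.023]
up 11.975 0.39693182915757336 [-0.031  0.798 -1.57 ] [ 0.039 -0.028 -0.011]
[ 419.80544507 -134.90409347] True
```

View pics/w5.png

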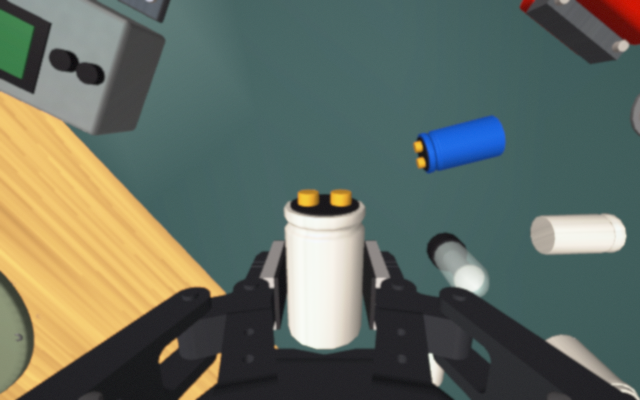

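```bash
cat >> h.py <<'E'
AX=8.9  # can axis behind TCP
def orient(flip): return [np.pi,-A38,YAW] if not flip else [np.pi,A38,YAW-np.pi]
def tcp_for(x,y,z): return chute(x,y,z)-CZ*AX
E
python3 - <<'E'
from h import *
bot.move_ptp(tcp_for(225,0,110),orient(1))
s=bot.get_state();pr(s["t"],s["tcp_pos"],tcp_for(225,0,110))
bot.movel(tcp_for(225,0,45),max_speed=150)
s=bot.get_state();pr(s["t"],s["tcp_pos"],tcp_for(225,0,45),s["contact_force"])
m=imaging.camera_model("wrist");snap("w6","s6")
for x in (130,175,265):
  for y,z in ((16,-16),(-16,-16),(22.5,9),(-22.5,9),(9,22.5),(-9,22.5)): print(x,y,z,proj(m,chute(x,y,z)).round(0)[0], proj(imaging.camera_model("side"),chute(x,y,z)).round(0)[0])
E
```

```text
13.7917 [569.575 190.368 297.397] [569.79  190.777 298.192]
14.375 [605.656 207.945 246.664] [605.819 208.194 246.971] [-0.203 -0.736 -1.131]
130 16 -16 [353.  58.] [221. 287.]
130 -16 -16 [295.  58.] [223. 274.]
130 22.5 9 [370.  51.] [229. 280.]
130 -22.5 9 [277.  51.] [231. 262.]
130 9 22.5 [344.  46.] [234. 270.]
130 -9 22.5 [303.  46.] [235. 263.]
175 16 -16 [351. 140.] [198. 275.]
175 -16 -16 [297. 140.] [201. 263.]
175 22.5 9 [367. 145.] [205. 269.]
175 -22.5 9 [281. 145.] [209. 251.]
175 9 22.5 [343. 148.] [210. 258.]
175 -9 22.5 [305. 148.] [212. 251.]
265 16 -16 [348. 276.] [148. 251.]
265 -16 -16 [300. 276.] [152. 239.]
265 22.5 9 [362. 297.] [154. 244.]
265 -22.5 9 [286. 297.] [160. 226.]
265 9 22.5 [340. 311.] [160. 233.]
265 -9 22.5 [308. 311.] [163. 226.]
```

View pics/w6.png

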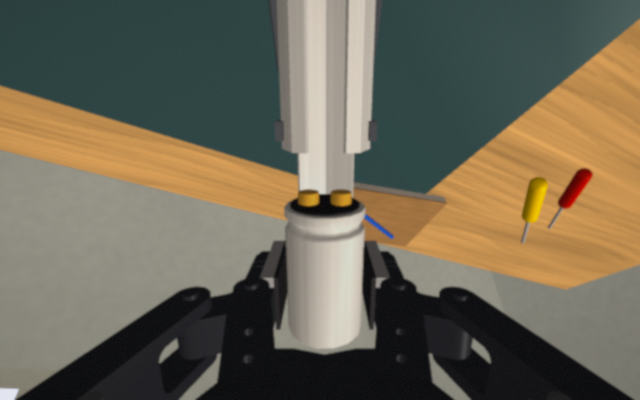

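View pics/s6.png

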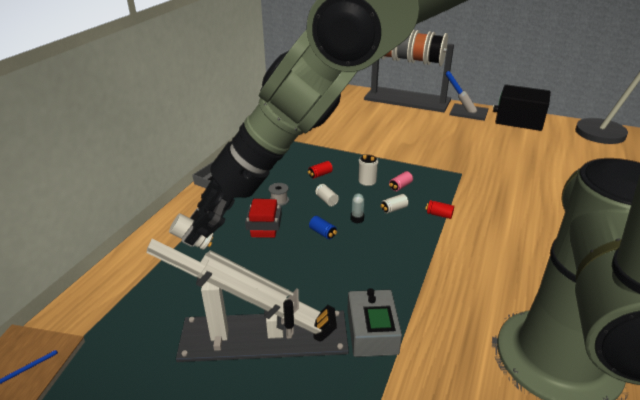

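Run:
```python
from h import *
w=cv2.imread("pics/w6.png"); crop(w,260,90,390,230,4,"w6c.png")
```

```text
(no output)
```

View pics/w6c.png

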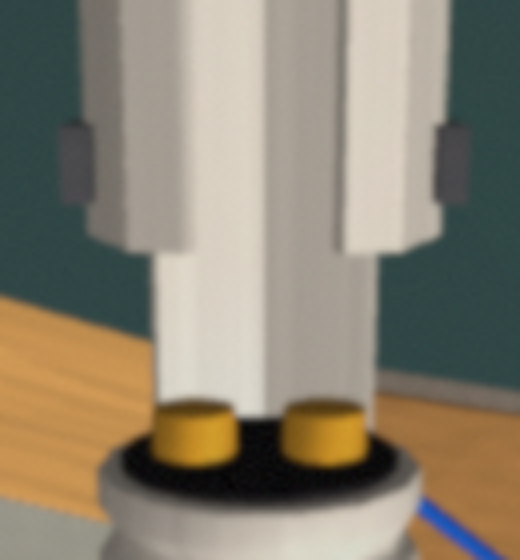

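Run:
```python
from h import *
Y=1.2
bot.movel(tcp_for(225,Y,8),max_speed=100)
hit=bot.movel(tcp_for(225,Y,-4),max_speed=20,threshold=4)
s=bot.get_state();rel=s["tcp_pos"]+CZ*AX-FOOT;pr(s["t"],hit,"chute x,y,z",rel@CX,rel@N,rel@CZ,s["contact_force"])
snap("s7","w7","t7")
crop(cv2.imread("pics/s7.png"),130,170,330,320,4,"s7c.png")
```

```text
15.55 True chute x,y,z 224.99541141163468 1.150397093020345 -3.1233566053741555 [-1.372 -1.001  3.124]
```

View pics/s7c.png

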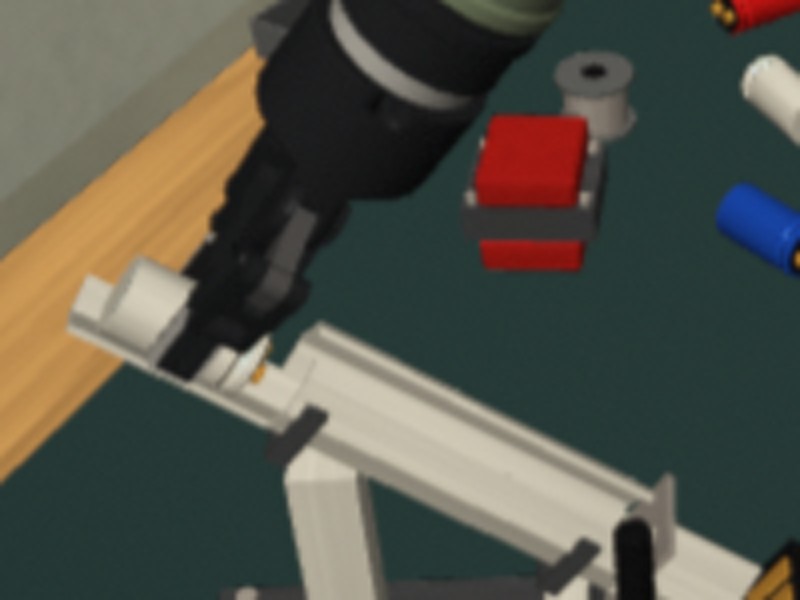

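View pics/w7.png

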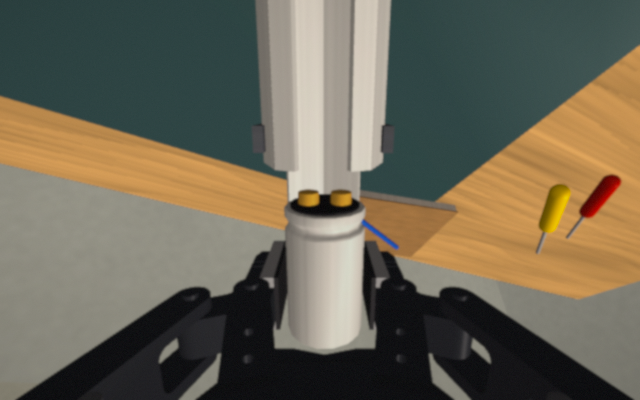

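Run:
```python
from h import *
bot.grip(0.62); s=bot.get_state();pr(s["t"],s["opening"],s["contact_force"])
p=s["tcp_pos"]; bot.movel(p+CZ*70,max_speed=180); print(bot.get_state()["t"])
snap("s8","w8")
crop(cv2.imread("pics/s8.png"),130,200,350,365,3.6,"s8c.png")
```

```text
16.025 0.6244671529772718 [-0.002 -1.161 -0.036]
16.5583
```

View pics/s8c.png

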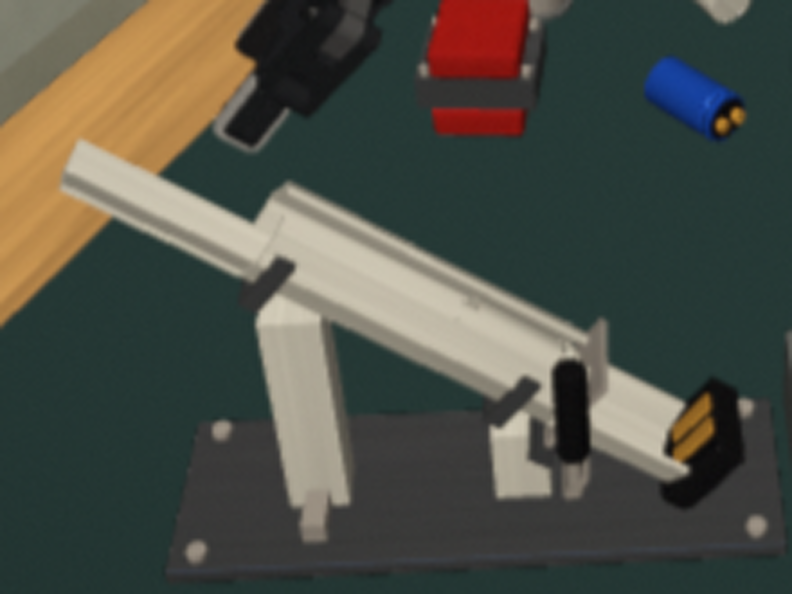

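View pics/w8.png

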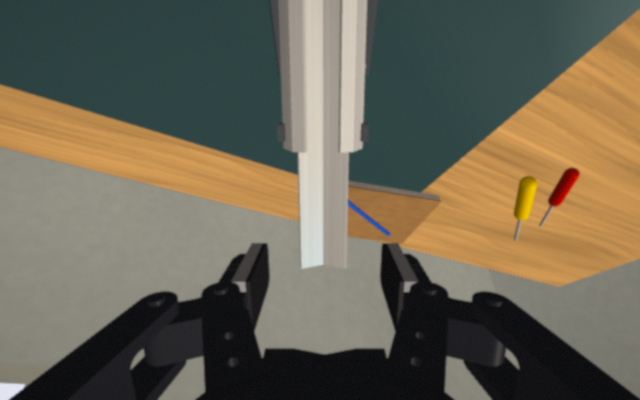

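Run:
```python
from h import *
y0=np.radians(52)
bot.move_ptp([399,-335,170],[np.pi,0,y0])
pr(bot.get_state()["t"])
c,y=look_cap("w9.png",(399,-335),y0)
```

```text
18.7083
seed px [324.3 186.3] bbox (306, 150, 37, 69) centre [ 399.4 -333.8] size [65.4 33.5] yaw 51.2
```

View pics/w9.png

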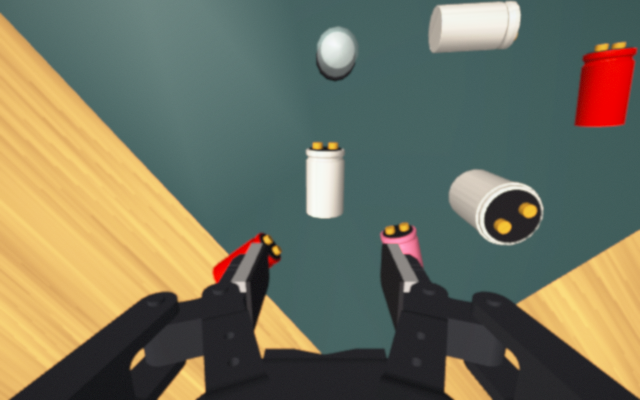

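Run:
```python
from h import *
m=imaging.camera_model("wrist"); y=np.radians(51.5); ax=np.array([np.cos(y),np.sin(y)]); la=np.array([ax[1],-ax[0]])
c=np.array([399.4,-333.8])+ax*3
for uv in ((398,226),(382,236),(418,240),(268,240),(280,255)):
    w=onplane(m,[uv],15)[0][:2]-c; pr(uv,"axial",w@ax,"right",w@la)
```

```text
(398, 226) axial -44.13662925537018 right 73.25031522262658
(382, 236) axial -54.841457657422374 right 58.15747406263273
(418, 240) axial -58.77495119605157 right 94.22145804162139
(268, 240) axial -60.202170745132996 right -54.977636216560654
(280, 255) axial -76.4191467905139 right -43.50278823051116
```

```bash
cat >> h.py <<'E'
def place(flip,fn,Y=1.2):
    bot.move_ptp(tcp_for(225,Y,90),orient(flip))
    bot.movel(tcp_for(225,Y,10),max_speed=130)
    hit=bot.movel(tcp_for(225,Y,-5),max_speed=20,threshold=4)
    s=bot.get_state();rel=s["tcp_pos"]+CZ*AX-FOOT;pr(s["t"],hit,"chute x,y,z",rel@CX,rel@N,rel@CZ,s["contact_force"],s["opening"])
    snap("s"+fn,"w"+fn); crop(cv2.imread(f"pics/s{fn}.png"),130,170,330,320,4,f"s{fn}c.png")
def release(fn):
    bot.grip(0.62); p=bot.get_state()["tcp_pos"]; bot.movel(p+CZ*70,max_speed=180); pr(bot.get_state()["t"])
    snap("s"+fn,"w"+fn); crop(cv2.imread(f"pics/s{fn}.png"),130,200,350,365,3.6,f"s{fn}c.png")
E
python3 - <<'E'
from h import *
y=np.radians(51.7); ax=np.array([np.cos(y),np.sin(y)])
if pick(np.array([399.4,-333.9])+ax*3,y): 
    snap("w10"); place(1,"11")
E
```

```text
down hit False 20.3833 [ 401.681 -331.999    8.59 ] [0.442 0.26  0.757]
grip 0.40094190667096463 [ 401.493 -331.825    8.708] [-0.965  1.01   6.16 ]
up 21.5333 0.3964789212847804 [ 0.434  0.538 -1.456] [ 0.026 -0.032  0.015]
25.0167 True chute x,y,z 224.9225546863355 1.2123931115537516 -3.0018619434015505 [-1.273 -0.449  4.006] 0.4040654825010378
```

View pics/w11.png

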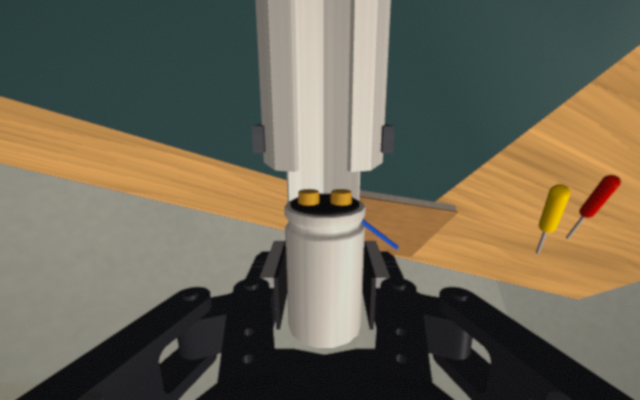

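View pics/s11c.png

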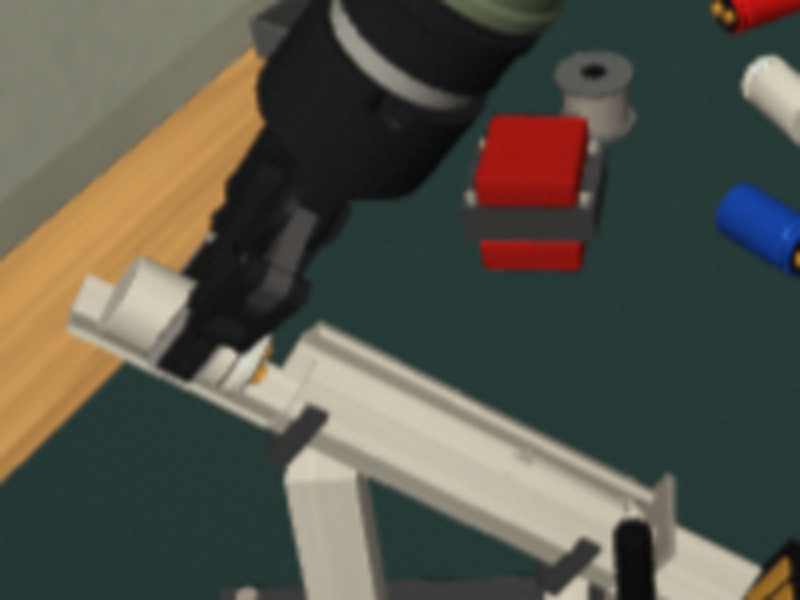

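Same picture as the first placing: can at (325,280) lying aligned in the cradle, terminals at (325,198) toward the mouth. I'll release it and go to the third (yaw −35°, base end along tool x).

Run:
```python
from h import *
release("12")
y0=np.radians(145)
bot.move_ptp([576,-306,170],[np.pi,0,y0])
pr(bot.get_state()["t"])
c,y=look_cap("w13.png",(576,-306),y0)
```

```text
25.9833
27.9417
seed px [321.6 184. ] bbox (306, 149, 40, 72) centre [ 579.2 -304.1] size [35.9 68.7] yaw 144.8
```

View pics/s12c.png

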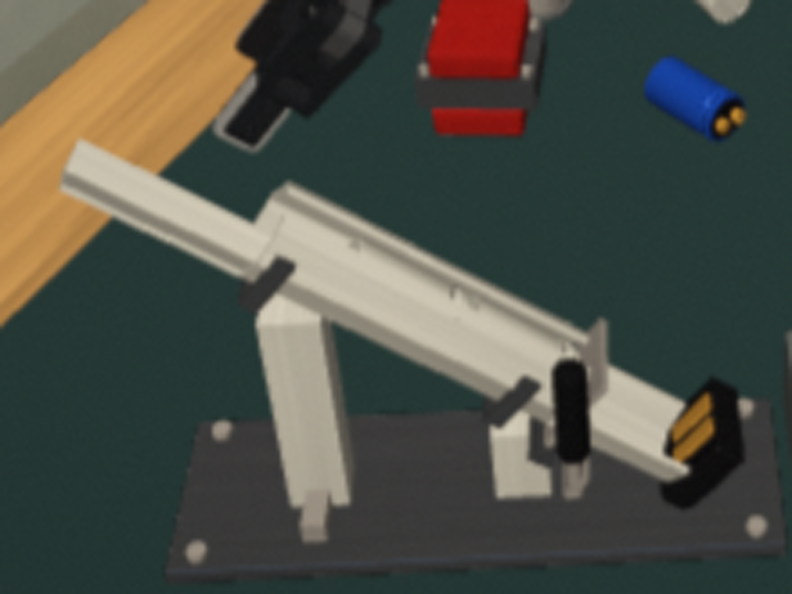

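View pics/w13.png

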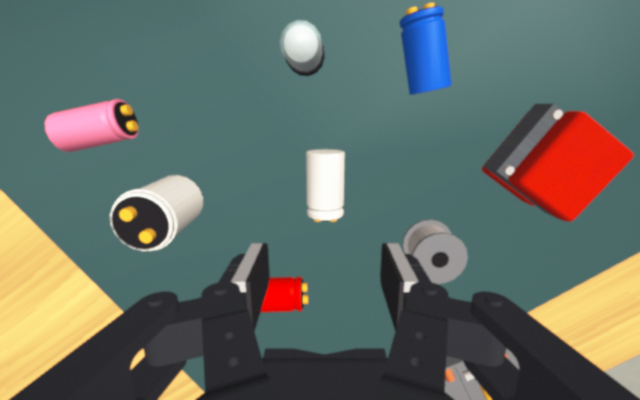

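Run:
```python
from h import *
m=imaging.camera_model("wrist"); y=np.radians(144.8); ax=np.array([np.cos(y),np.sin(y)]); la=np.array([ax[1],-ax[0]])
e=onplane(m,[(325.5,219)],30)[0][:2]; b=onplane(m,[(325.5,149)],8)[0][:2]
pr(e,b,np.linalg.norm(e-b),(e+b)/2, "lat centre",onplane(m,[(325.5,185)],17.5)[0])
c=(e+b)/2
s=bot.get_state();pr(s["tcp_pos"])
for uv,z in (((305,290),15),((270,280),15),((408,245),5),((405,225),5),((420,255),40),((203,195),50)):
    w=onplane(m,[uv],z)[0][:2]-c; pr(uv,"axial",w@ax,"right",w@la)
```

```text
[ 603.01  -320.381] [ 552.255 -284.897] 61.929512491540606 [ 577.632 -302.639] lat centre [ 578.901 -303.514   17.5  ]
[ 576.467 -304.817  170.41 ]
(305, 290) axial -114.9893256906712 right -20.731075813955925
(270, 280) axial -103.41911202074573 right -56.802593758683415
(408, 245) axial -67.99055521920141 right 85.85672272681518
(405, 225) axial -45.95855433317326 right 81.11713011814174
(420, 255) axial -62.34970545108373 right 87.80911355511603
(203, 195) axial -2.8467429724217794 right -103.5255274846975
```

Run:
```python
from h import *
y=np.radians(-35.2)
if pick(np.array([577.6,-302.7]),y,False): 
    snap("w14"); place(0,"15")
```

```text
down hit False 29.6167 [ 578.136 -303.054    8.803] [-0.423 -0.095 -0.267]
grip 0.39597972879292176 [ 578.021 -303.108    8.834] [-0.794  0.333  4.506]
up 30.7667 0.39335646292502874 [-0.657  0.451 -0.797] [ 0.028 -0.022  0.055]
34.6333 True chute x,y,z 224.96759230533596 1.1983898716278674 -2.920715398918915 [-1.768 -1.634  4.739] 0.3918999039599863
```

View pics/w15.png

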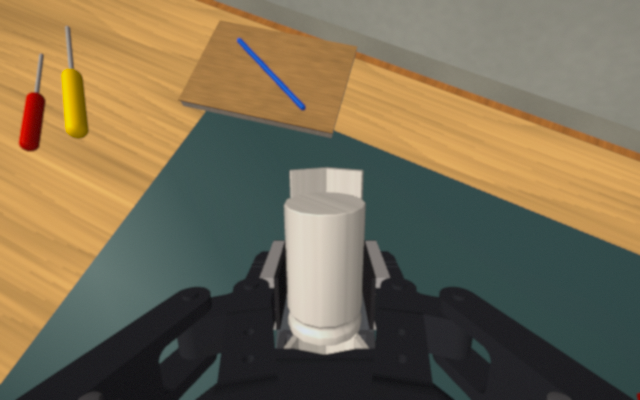

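View pics/s15c.png

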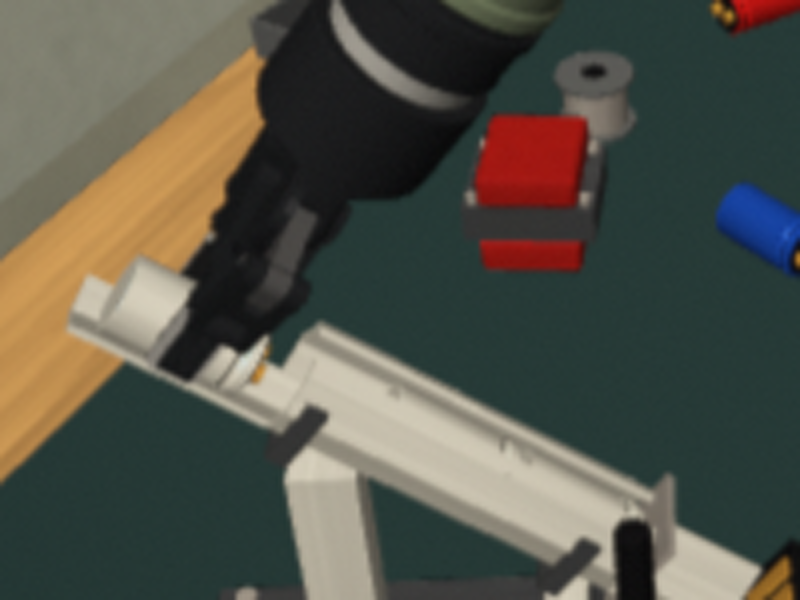

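Run:
```python
from h import *
release("16")
bot.move_ptp([420,-100,300],[np.pi,0,np.radians(90)])
bot.dwell(0.3); pr(bot.get_state()["t"])
snap("s17","t17")
ms=imaging.camera_model("side")
s=cv2.imread("pics/s17.png");crop(s,130,200,350,365,3.6,"s17c.png")
for n,P in (("base3 top",chute(198,0,15)),("base3 L",chute(198,17,-2)),("term3",chute(138,0,-2)),("base2 top",chute(132,0,15)),("base1 top",chute(66,0,15))):
    p=proj(ms,P)[0]; print(n,p.round(1),((p-[130,200])*3.6).round(0))
t=cv2.imread("pics/t17.png");crop(t,160,90,480,290,2.5,"t17c.png")
```

```text
35.6
37.5083
base3 top [196.5 251.3] [239. 185.]
base3 L [189.7 264.6] [215. 233.]
term3 [222.7 273.2] [334. 263.]
base2 top [231.  268.6] [364. 247.]
base1 top [263.6 284.8] [481. 305.]
```

View pics/s17c.png

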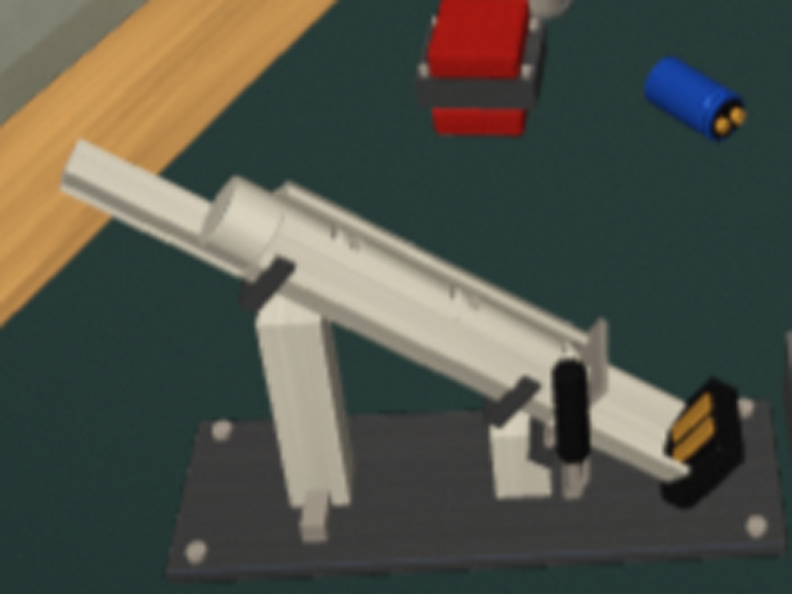

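View pics/t17c.png

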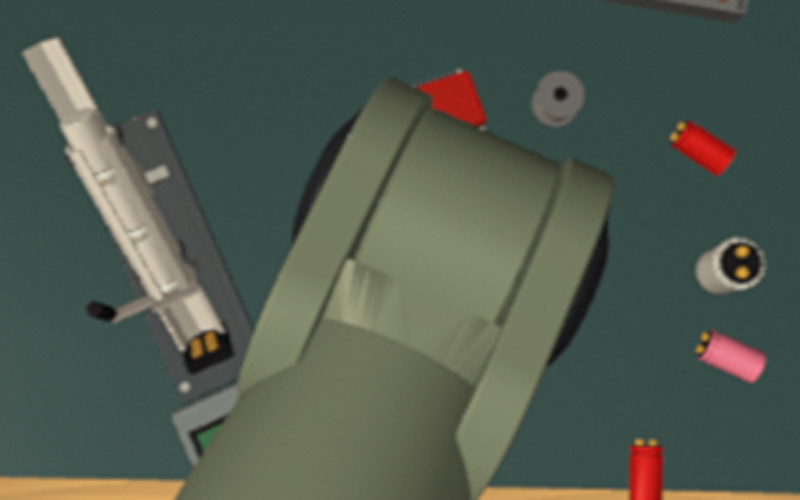

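Run:
```python
from h import *
d0=[]
for a,b in (("side0","s8"),("side0","s17"),("top0","t17")):
    x,y=(cv2.imread(f"pics/{n}.png") for n in (a,b))
    m=(cv2.absdiff(x,y).max(2)>40).astype(np.uint8); cs,_=cv2.findContours(m,cv2.RETR_EXTERNAL,cv2.CHAIN_APPROX_SIMPLE)
    print(a,b,[cv2.boundingRect(c) for c in cs if cv2.contourArea(c)>12])
```

```text
side0 s8 [(286, 348, 8, 11), (283, 289, 16, 59), (593, 288, 47, 97), (606, 288, 27, 5), (575, 284, 24, 58), (576, 262, 10, 13), (595, 243, 16, 8), (347, 236, 32, 23), (614, 206, 26, 80), (251, 169, 23, 19), (278, 147, 13, 13), (258, 97, 9, 12), (338, 55, 16, 16), (374, 49, 5, 7), (189, 40, 163, 202), (436, 0, 167, 263), (430, 0, 30, 12), (324, 0, 79, 54)]
side0 s17 [(286, 348, 8, 11), (283, 288, 16, 60), (532, 282, 54, 65), (189, 249, 16, 14), (571, 242, 39, 25), (528, 240, 22, 16), (347, 236, 32, 23), (381, 194, 28, 19), (315, 184, 24, 23), (601, 74, 39, 55), (378, 56, 11, 33), (372, 51, 8, 6), (327, 51, 74, 95), (346, 23, 45, 32), (435, 0, 205, 332), (346, 0, 53, 22)]
top0 t17 [(286, 390, 29, 10), (136, 343, 98, 57), (209, 329, 13, 16), (490, 291, 150, 109), (198, 276, 209, 124), (241, 254, 23, 26), (254, 241, 16, 17), (398, 225, 26, 24), (179, 219, 11, 6), (191, 206, 30, 19), (230, 204, 9, 5), (215, 187, 14, 19), (203, 165, 9, 16), (380, 159, 33, 76), (184, 140, 10, 10), (278, 138, 23, 45), (192, 133, 11, 14), (254, 124, 144, 160)]
```

View pics/s17.png

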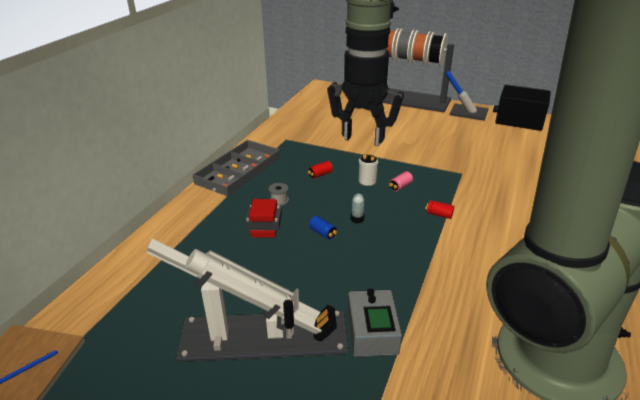

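The only changes are the three missing cream cans, the moved gate grip and the arm. All the bystanders are where they started: red (320,170), fat cap (368,170), pink (401,181), red (440,210), valve (357,208), blue (323,227), transformer and reel. Handing in.

```bash
python3 -c "
from bench import bot
print(bot.get_state()['t']); print(bot.sign_off())"
```

```text
37.6083
the job is handed in; nothing more can be done
None
```

The gate is shut and all three slim capacitors are in the tube, terminals downhill. I handed the job in at 37.6 s of the 72 s allowed.

**Gate:** I pushed the grip about 42 mm toward shut until it met the stop. A second push to a 12 N limit moved it only 0.2 mm in the opening direction.

**Capacitors:** I laid each of the three cream ones in the cradle, stopping at a 4 N contact before opening the fingers. Each slid down the tube by itself.

**Last checks:**
- **End position:** in the side view the third capacitor's base stands out of the mouth within about 1.5 pixels of where it should be for three end to end (origin at 168 mm). The joints between capacitors show in the sight slot about where expected.
- **Gate and nest:** the gate was still shut and the test nest empty.
- **Bystanders:** comparing the side picture with the one from the start showed no bystander moved. The final top view was partly blocked by the arm, so for several of them that check rests on the side view alone.

**Disagreements:** the wrist camera put the chute about 1.2 mm further left than the fixed cameras did, so I placed with that shift. Contact in the cradle came about 1 mm lower than the nominal height. Both are within the roughly 2 mm calibration error.

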